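Put the standing battery pack on its charging dock

ROBOT

A 6-joint arm with a two-finger parallel gripper is mounted at the origin on a cart in front of the work surface, level with it; the furniture and walls round the work are solid. World frame = base frame: x ahead of the robot, y to its left, z up, the work surface at z = 0. Lengths are in m, angles in degrees, forces in N, time in s.
With the tool pointing down it reaches from about 0.3 to 0.75 m from the base axis. Payload 8.5 kg.
Tool frame: the origin (TCP) lies at the very end of the fingers, on their centre line; the grasp point (between the pads) lies 19 mm behind it; z points along the fingers, y is the line along which they close (so a half turn about z gives the same grasp; the last joint's range is limited). The gripper opens to 85 mm and grips with 20 to 120 N. Pads are 22 mm wide; open, the fingers measure 114 mm over their backs; the gripper's body (76 mm by 85 mm) begins 54 mm behind the grasp point. The pads swing forward as they close: fully open they stand 13 mm farther back than shut.
Start: joints at [58.425, 21.807, 74.336, -0, 83.858, -12.336], TCP at [0.181, 0.519, 0.231] pointing down, gripper open.
Joint ranges: [-178.18, 178.18], [-50.72, 133.34], [12.68, 142.11], [-81.47, 261.47], [9.98, 163.14], [-165.26, 165.26]. Speed limits (degrees/s): [136.94, 136.94, 180, 180, 180, 180].

INTERFACE

Orientations are given as a 3x3 rotation matrix whose columns are the frame's x, y, z axes.
In Python, from rig import env, imaging gives the robot as it stands. The module is installed in compiled form; this text tells all that it offers.
- The arm moves only by the tool arm_command, never from a script. Its arguments are lists of equal length, an entry for each row: "turn": the turn, a rotation vector about the tool's x, y, z in units of 5 degrees (1.0 is 5 degrees), a list of three; "xyz": the shift along the tool's x, y, z in units of 50 mm (1.0 is 50 mm), a list of three; "claw": the finger opening in mm, from 0 to 85.4. A call has 1 to 12 rows; each row shifts and turns the commanded pose from where the row before left it, along the tool's axes as they then stand; what a row does not reach is not made up. A row lasts 1/10 s, in which the tool goes at most 50 mm and 8.59 degrees, less where a joint would pass 70% of its speed; a pose out of reach is approached as far as the arm can. A call is refused whole if a number of a shift passes 1 or a number of a turn 1, either way. A call with a gripper value outside its range is refused whole. The fingers move at their own pace and stop on an object; "squeeze" is the grip in N (left out, the last holds). Time passes only in rows, so rows that do not move let the fingers close. It gives the time, the measured TCP pose, the force, the opening and the grip force at its end, in the units of the state.
- env.observe(): the state, without advancing time (a new reading comes with each control period).
- imaging.get_image(name): name is "scene" or "top" or "wrist"; returns (picture, depth): 480x640x3 uint8, blue, green, red; 480x640 float32, m along the optical axis (not along the pixel's ray), 0 where there is no reading.
- imaging.camera_info(name): a dict with "camera_matrix" (3x3 intrinsics, pixels), "rvec" (rotation vector, rad) and "tvec" (3), from world to camera coordinates, as OpenCV has them. Camera axes: x right, y down, z forward; pixel columns grow to the right and rows downward; lengths in m; the calibration is good to about 2 mm. A picture is of the moment at which its call begins: read the wrist's pose just before it. camera_info takes no time and is no camera call; for the wrist camera it gives the pose at the moment of the call.
- env.close_job(): hands the job in; it is judged then, once.
The state is a dict: "time_s": time; "q": joint angles; "qvel": joint speeds; "joint_efforts": joint torques, N m; "position": TCP position; "tool_rot": TCP orientation; "ft_force": force on the tool from outside, world axes, zero at the start; "wrist_torque": the same for the moment, N m; "grip_width": finger opening in m; "gripper_force": force on a finger pad.
Only numpy, scipy, OpenCV 4.12 (cv2) and the standard library are available. Lean on these libraries where they do the work, as an engineer would, in place of code of your own. Each camera call takes 0.05 s, during which the arm holds its last target. There are 200 camera calls.

TASK

Put the battery pack on charge. It is heavy, so do not pick it up: slide it along the counter until it stands squarely against the low front edge of the charging dock, push it over that edge near its top and let it down onto the dock without letting it drop or slam, then push it along by its foot end, firmly but gently, until the spring catch has come up behind it. Leave the other things on the counter alone.

Things in the scene. Friction and masses are not known exactly. Their poses are not given: they have to be found in the camera images.
- dock: Charging dock, white, fixed to the counter, 192 long x 118 wide x 30 mm high. Origin at counter level under the middle of its low front edge; x along the dock (the way the pack goes), y to the side, z up. A flat plate 12 mm high spans x = 0 to 60 mm; side guides 22 mm high, 100 mm apart inside, stand from x = 12 mm on. Pack and dock must not be pressed or knocked together with over 45 N.
- dock_edge (a point): Middle of the upper rim of the dock's front edge: an upright 12 mm high step at the dock's x = 0, across its whole width. The stop against which the pack is tipped.
- dock_channel (a point): Middle of the dock's open channel, 54 mm wide, down to the counter, from x = 60 mm to the contact wall: room for a finger under the pack. On either side of it a ledge, 12 mm high (y 27 to 50 mm), carries the pack.
- dock_contacts (a point): Middle between the tips of the two brass spring pins of the contact wall (dock x = 164 mm, 25 mm either side of the middle, 24 mm above the counter). Together they push back with 2 N per mm. The wall, 30 mm high, stands at x = 172.5 mm, 2.5 mm beyond the head end of a pack held by the catch.
- dock_catch (a joint): Spring catch in the middle of the plate, a black tongue 20 mm wide (dock x 34 to 45 mm) standing 5.5 mm above the plate: 0 = up, 0.0055 = pressed flush by the pack lying over it (2 to 2.6 N). It springs up behind the pack's foot end once that has passed x = 45 mm and holds it there against the pins.
- pack: Battery pack, grey block with a black head, 0.56 to 0.84 kg, standing in front of the dock's edge. 42 mm thick (its x; +x face looks to the dock), 90 wide (y), 125 tall (z). Origin: middle of its foot (underside), z up through it. Balances at about 19 degrees of tilt; friction about 0.6. Done, it lies +x face down, z along the dock's x, foot end at the dock's x = 45 mm.
- pack_top (a point): Middle of the pack's head end, 125 mm from its foot.
- tube_rack_1: Bystander: a white test-tube rack with tubes, 52 x 160 x 114 mm, standing at the right. Origin at the middle of its underside.
- tape_roll: Bystander: a roll of tape lying flat, 96 mm across, 25 mm high. Origin at the middle of its underside.
- timer: Bystander: a small white lab timer, 35 x 62 x 64 mm. Origin at the middle of its underside.
- pen: Bystander: a marker pen lying at the left, 135 mm long, 16 mm thick. Origin at the middle of its underside.
- steel_spatula: Bystander: a thin steel spatula lying at the left near the front edge, 170 mm long. Origin at the middle of its underside.
- small_bottle: Bystander: a small white plastic bottle with a grey cap, 62 x 62 x 117 mm. Origin at the middle of its underside.
- glass_beaker: Bystander: a glass beaker, 74 x 69 x 85 mm. Origin at the middle of its underside.
- wash: Bystander: a wash bottle with a bent spout, 72 x 133 x 218 mm. Origin at the middle of its underside.

How it is judged:
By the outcome, as a careful person would: the job done as asked, in the order asked, and still so for the second after the job is handed in, with the robot touching nothing.
It also fails if it takes over 72 s, if anything falls off the work surface, if the arm or the gripper's body presses on something with over 40 N, if the wrist force passes 120 N, or if a joint passes its speed limit or range.

## Working session

There is one attempt and no reset: what is moved stays moved. The work goes in short steps, Python scripts to look and compute and a tool call to move; the robot and the scene stay as the last step left them, time stands still between calls to the robot, and variables do not carry over. Pictures are saved under pics/ and viewed, at most 10 in all, crops included, and the job is handed in when it is done.

Besides the shell and the picture viewer there is one more tool, called after "Emit:" as name(argument=value, ...) on one line, values as JSON. arm_command: Moves the arm, as the interface text tells. Its arguments: {"type":"object","properties":{"turn":{"type":"array"},"xyz":{"type":"array"},"claw":{"type":"array"},"squeeze":{"type":"number"}},"required":["turn","xyz","claw"]}

```bash
mkdir -p pics
cat > h.py <<'E'
import numpy as np,cv2
from rig import env,imaging
def cloud(n):
    im,d=imaging.get_image(n); c=imaging.camera_info(n)
    K=np.array(c["camera_matrix"]);R=cv2.Rodrigues(np.array(c["rvec"],float))[0];t=np.array(c["tvec"],float).ravel()
    v,u=np.mgrid[:480,:640]
    P=np.stack([(u-K[0,2])/K[0,0]*d,(v-K[1,2])/K[1,1]*d,d],-1)
    W=(P-t)@R; W[d==0]=np.nan
    return im,d,W
E
python3 - <<'E'
from h import *
for n in("scene","top"):
    im,d,W=cloud(n); cv2.imwrite(f"pics/{n}0.png",im); np.save(f"{n}0.npy",W)
    c=imaging.camera_info(n);R=cv2.Rodrigues(np.array(c["rvec"],float))[0];print(n,-R.T@np.array(c["tvec"]).ravel(),R[2])
s=env.observe();print(s)
E
```

```text
scene [0.20159517 1.12739927 0.93054142] [ 0.22996518 -0.73799567 -0.63441186]
top [0.27469172 0.1552471  1.31094582] [ 0.19538957 -0.00235846 -0.98072287]
{'time_s': 0.1, 'q': array([ 5.84259569e+01,  2.18359194e+01,  7.43802050e+01, -1.44568059e-04,
        8.38595653e+01, -1.23369933e+01]), 'qvel': array([-0.01364886, -0.05857124, -0.03783751,  0.03138475, -0.0291578 ,
       -0.02421361]), 'joint_efforts': array([ 4.00770485e-03, -4.49222124e+01, -2.31660980e+01, -1.08008987e-04,
        3.59634680e-03, -1.01135388e-06]), 'position': array([0.18107781, 0.51904349, 0.23078609]), 'tool_rot': array([[-9.44163507e-01,  3.29476548e-01, -6.89556026e-04],
       [ 3.29477151e-01,  9.44162876e-01, -1.12678722e-03],
       [ 2.79803235e-04, -1.29106433e-03, -9.99999127e-01]]), 'ft_force': array([0.04240617, 0.27569849, 0.69120631]), 'wrist_torque': array([-0.00489036, -0.01997394, -0.01539608]), 'gripper_force': 0.0, 'grip_width': 0.08524142371659395}
```

View pics/scene0.png

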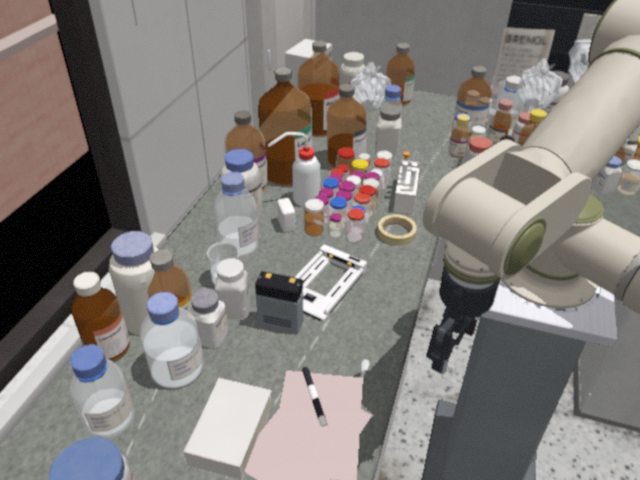

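View pics/top0.png

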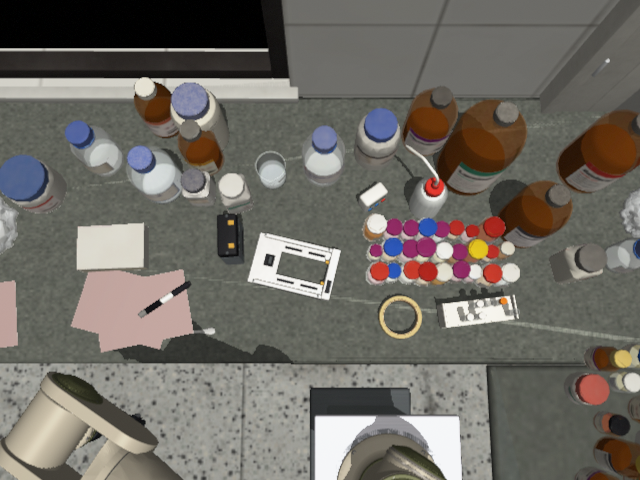

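The pack's head is at about (230,237) in the top view. The dock spans (250–340, 235–298) with its front edge on the left and the catch at (269,260), so the dock's x runs to the right in the image, roughly world −y.

```bash
python3 - <<'E'
from h import *
W=np.load("top0.npy");im=cv2.imread("pics/top0.png")
def rect(m,name):
    p=W[m][:,:2].astype(np.float32);p=p[~np.isnan(p).any(1)]
    r=cv2.minAreaRect(p);print(name,len(p),r,cv2.boxPoints(r).round(4).tolist())
v,u=np.mgrid[:480,:640];z=W[...,2]
roi=(u>205)&(u<250)&(v>200)&(v<275)
rect(roi&(z>.115)&(z<.135),"packtop");print(np.nanmedian(z[roi&(z>.1)]))
roi=(u>244)&(u<345)&(v>228)&(v<302)
m=roi&(im.min(2)>170)
m=cv2.morphologyEx(m.astype(np.uint8),cv2.MORPH_OPEN,np.ones((2,2)))>0
rect(m&(z>.004)&(z<.05),"dock")
# counter z nearby
print("counter",np.nanmedian(z[280:300,205:240]))
print("plate px z",[(p,W[p[1],p[0]].round(4).tolist()) for p in[(258,262),(262,240),(253,278),(281,265),(269,260),(322,290),(335,240)]])
W2=np.load("scene0.npy")
for p in[(257,277),(301,283),(279,268),(258,320),(300,328),(332,245),(366,262),(293,303),(322,316)]:print(p,W2[p[1],p[0]].round(4))
for n,x0,x1,y0,y1 in[("bottlecap",215,250,170,208),("beaker",252,290,148,190),("vial",175,212,165,200),("timer",355,392,178,210),("tape",375,425,293,340),("rackstuff",362,380,212,285)]:
    q=W[y0:y1,x0:x1].reshape(-1,3);q=q[q[:,2]>.012];print(n,np.nanmin(q,0).round(3),np.nanmax(q,0).round(3))
E
python3 -c "
import cv2
a=cv2.imread('pics/top0.png')[190:320,190:360];cv2.imwrite('pics/c1.png',cv2.resize(a,None,fx=4.5,fy=4.5,interpolation=2))"
```

```text
packtop 832 ((0.5316593647003174, 0.34637537598609924), (0.09029968827962875, 0.04266120865941048), 2.655874729156494) [[0.48559999465942383, 0.36559998989105225], [0.48750001192092896, 0.3230000138282776], [0.5777000188827515, 0.3271999955177307], [0.5758000016212463, 0.36980000138282776]]
0.12294214155416662
dock 2515 ((0.47855645418167114, 0.20590601861476898), (0.19110243022441864, 0.1166059821844101), 76.54875183105469) [[0.39959999918937683, 0.1264999955892563], [0.5130000114440918, 0.09939999878406525], [0.5575000047683716, 0.28529998660087585], [0.4440999925136566, 0.3124000132083893]]
counter -0.0013170554505111255
plate px z [((258, 262), [0.4891, 0.2905, 0.0101]), ((262, 240), [0.5413, 0.2826, 0.0074]), ((253, 278), [0.4506, 0.2998, 0.0214]), ((281, 265), [0.4839, 0.2382, -0.0003]), ((269, 260), [0.4925, 0.2646, 0.018]), ((322, 290), [0.4244, 0.1435, 0.0138]), ((335, 240), [0.5433, 0.113, -0.0014])]
(257, 277) [ 0.6357  0.2278 -0.0031]
(301, 283) [0.4885 0.3364 0.1223]
(279, 268) [ 0.599   0.1824 -0.0032]
(258, 320) [0.5718 0.3707 0.0212]
(300, 328) [0.4857 0.3528 0.0087]
(332, 245) [0.5043 0.0673 0.0018]
(366, 262) [0.404  0.1271 0.0257]
(293, 303) [0.4958 0.3637 0.0901]
(322, 316) [0.4518 0.3093 0.0125]
bottlecap [0.602 0.305 0.013] [0.708 0.395 0.132]
beaker [0.659 0.227 0.012] [0.733 0.294 0.089]
vial [0.624 0.395 0.013] [0.708 0.486 0.122]
timer [ 0.61  -0.004  0.012] [0.666 0.059 0.068]
tape [ 0.319 -0.078  0.012] [0.412 0.016 0.029]
rackstuff [0.436 0.013 0.013] [0.591 0.05  0.09 ]
```

View pics/c1.png

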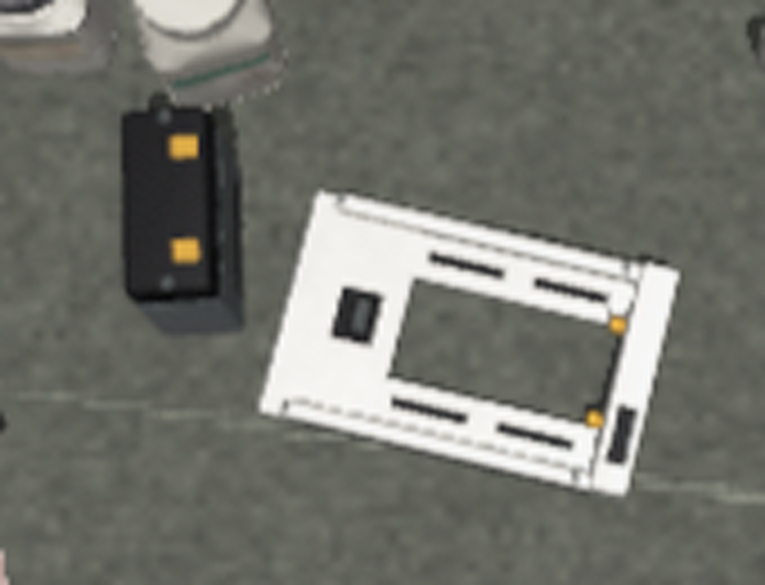

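Emit:
arm_command(turn=[[0,0,0],[0,0,0],[0,0,0],[0,0,0],[0,0,0],[0,0,0],[0,0,0],[0,0,0],[0,0,0],[0,0,0],[0,0,-1],[0,0,-1]], xyz=[[-0.776,-0.095,0],[-0.776,-0.095,0],[-0.776,-0.095,0],[-0.776,-0.095,0],[-0.776,-0.095,0],[-0.776,-0.095,0],[-0.776,-0.095,0],[-0.776,-0.095,0],[-0.776,-0.095,0],[-0.776,-0.095,0],[0,0,0],[0,0,0]], claw=[85,85,85,85,85,85,85,85,85,85,85,85])

```text
time_s: 1.3
position: [0.5328, 0.3456, 0.2303]
tool_rot: [[-0.987, 0.159, -0.002], [0.159, 0.987, -0.001], [0.001, -0.001, -1.0]]
ft_force: [-0.0, 1.4, -0.4]
grip_width: 0.0852
gripper_force: 0.0
```

Emit:
arm_command(turn=[[0,0,-0.8],[0,0,-0.8],[0,0,-0.8],[0,0,0]], xyz=[[0,0,0.3],[0,0,0.3],[0,0,0.2],[0,0,0]], claw=[85,85,85,85])

```text
time_s: 1.7
position: [0.5312, 0.3463, 0.1895]
tool_rot: [[-0.999, -0.049, -0.004], [-0.049, 0.999, -0.001], [0.004, -0.001, -1.0]]
ft_force: [0.4, -0.0, -0.6]
grip_width: 0.085
gripper_force: 0.0
```

Run:
```python
from h import *
s=env.observe();print(s['position'],s['tool_rot'].round(3).tolist(),s['q'].round(1),s['ft_force'])
im,d,W=cloud("wrist");cv2.imwrite("pics/w1.png",im)
z=W[...,2];m=(z>.113)&(z<.135)&(abs(W[...,0]-.53)<.07)&(abs(W[...,1]-.346)<.05)
p=W[m][:,:2].astype(np.float32);print(cv2.minAreaRect(p),np.median(z[m]),len(p))
```

```text
[0.531245   0.3462508  0.18945233] [[-0.999, -0.049, -0.004], [-0.049, 0.999, -0.001], [0.004, -0.001, -1.0]] [ 22.4  32.1  63.7   0.   84.4 -70.4] [ 0.36706792 -0.02429625 -0.62987529]
((0.5305575132369995, 0.34641340374946594), (0.08893582969903946, 0.04201203212141991), 2.6487185955047607) 0.12647686964431776 8260
```

View pics/w1.png

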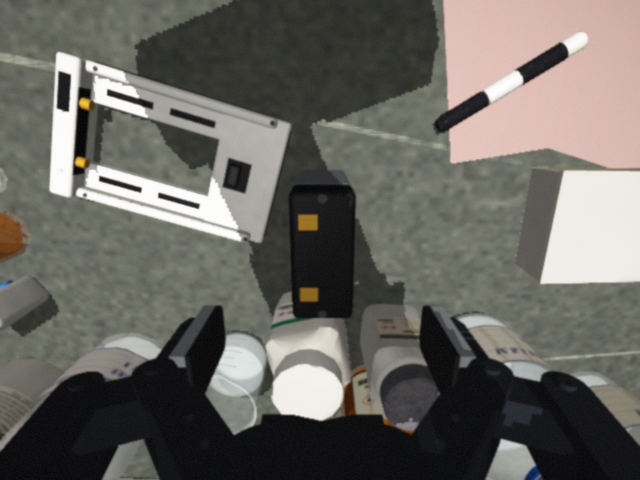

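The wrist view shows the pack squarely between the fingers, with its head at (322,250). The dock front-edge corners are at (291,124) and (260,243).

Emit:
arm_command(turn=[[0,0,0],[0,0,0],[0,0,0],[0,0,0],[0,0,0],[0,0,0],[0,0,0],[0,0,0],[0,0,0],[0,0,0]], xyz=[[0,0,0.5],[0,0,0.6],[0,0,0.6],[0,0,0.4],[0,0,0.2],[0,0,0],[0,0,0],[0,0,0],[0,0,0],[0,0,0]], claw=[85,85,85,85,85,70,60,52,46,40], squeeze=20)

```text
time_s: 2.75
position: [0.5322, 0.3466, 0.0773]
tool_rot: [[-0.999, -0.048, 0.001], [-0.048, 0.999, 0.0], [-0.001, 0.0, -1.0]]
ft_force: [0.2, -2.0, 4.3]
grip_width: 0.0416
gripper_force: 22.5
```

Run:
```python
from h import *
s=env.observe();print(s['position'],s['time_s'],s['ft_force'],s['grip_width'],s['gripper_force'])
im,d,W=cloud("top");np.save("t1.npy",W);cv2.imwrite("pics/t1.png",im)
c=imaging.camera_info("top");K=np.array(c["camera_matrix"]);R=cv2.Rodrigues(np.array(c["rvec"],float))[0];t=np.array(c["tvec"]).ravel();C=-R.T@t
im0=cv2.imread("pics/top0.png")
# subpixel: white mask of dock scaled; intersect with plane z
def ray(u,v,z):
    r=R.T@np.linalg.solve(K,[u,v,1]);return (C+r*(z-C[2])/r[2])[:2].round(4)
for px in[(259.8,237.),(248.2,281.5)]:print("front",ray(*px,.012))   # crop corners /4.5 + offset 190
for px in[(322/4.5+190,192/4.5+190),(262/4.5+190,411/4.5+190)]:print("f2",ray(*px,.012))
for px in[(357/4.5+190,315/4.5+190)]:print("catch x39.5",ray(*px,.0175))
for px in[(617/4.5+190,325/4.5+190),(595/4.5+190,420/4.5+190)]:print("pins",ray(*px,.024))
```

```text
[0.53224975 0.34659878 0.07730953] 2.75 [ 0.24556872 -1.96768312  4.2599811 ] 0.04160849390183136 22.525960206985474
front [0.5474 0.2874]
front [0.4438 0.3116]
f2 [0.5577 0.2835]
f2 [0.4442 0.3116]
catch x39.5 [0.4926 0.2639]
pins [0.4866 0.132 ]
pins [0.4383 0.1431]
```

Emit:
arm_command(turn=[[0,0,0.4],[0,0,0.4],[0,0,0.4],[0,0,0.4],[0,0,0.4],[0,0,0.4],[0,0,0.4],[0,0,0.42],[0,0,0],[0,0,0]], xyz=[[0,0,0],[0,0,0],[0,0,0],[0,0,0],[0,0,0],[0,0,0],[0,0,0],[0,0,0],[0,0,0],[0,0,0]], claw=[40,40,40,40,40,40,40,40,40,40])

```text
time_s: 3.8
position: [0.5322, 0.3474, 0.0772]
tool_rot: [[-0.973, 0.23, 0.002], [0.23, 0.973, 0.002], [-0.001, 0.002, -1.0]]
ft_force: [-1.8, 4.0, 5.7]
grip_width: 0.0422
gripper_force: 22.8
```

Emit:
arm_command(turn=[[0,0,0],[0,0,0],[0,0,0],[0,0,0],[0,0,0],[0,0,0],[0,0,0],[0,0,0]], xyz=[[0.06,-0.09,0],[0.06,-0.09,0],[0.06,-0.09,0],[0.06,-0.09,0],[0.06,-0.09,0],[0.06,-0.09,0],[0,0,0],[0,0,0]], claw=[40,40,40,40,40,40,40,40])

```text
time_s: 4.6
position: [0.5092, 0.3243, 0.0772]
tool_rot: [[-0.973, 0.23, 0.003], [0.23, 0.973, 0.0], [-0.003, 0.001, -1.0]]
ft_force: [3.6, -0.7, 6.7]
grip_width: 0.0416
gripper_force: 23.5
```

Run:
```python
from h import *
s=env.observe();print(s['position'],s['time_s'],s['ft_force'],s['wrist_torque'],s['tool_rot'].round(3).tolist())
im,d,W=cloud("wrist");cv2.imwrite("pics/w2.png",im);np.save("w2.npy",W)
im,d,W=cloud("top");np.save("t2.npy",W)
cv2.imwrite('pics/c2.png',cv2.resize(im[190:320,190:360],None,fx=4.5,fy=4.5,interpolation=2))
```

```text
[0.50922849 0.32433081 0.07715255] 4.6 [ 3.62572695 -0.7023639   6.70056842] [-0.00424457 -0.45152454 -0.02063855] [[-0.973, 0.23, 0.003], [0.23, 0.973, 0.0], [-0.003, 0.001, -1.0]]
```

View pics/w2.png

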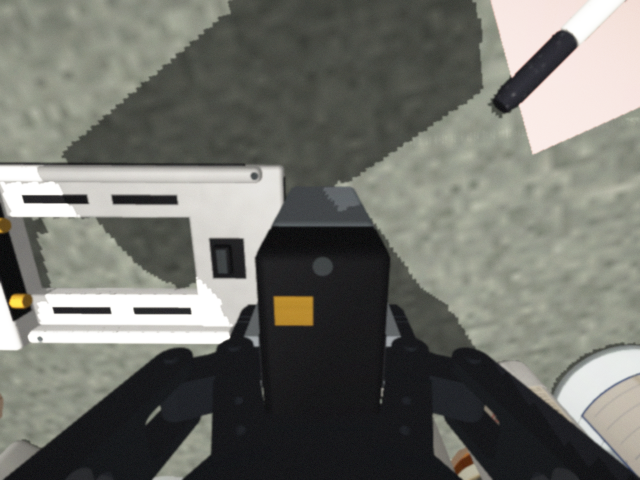

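The wrist view shows the pack's front parallel to the dock edge (u≈285, vertical). Its side face is at (325,205), the dock's near rim at v≈165 and the far rim at v≈343. Next I compare the lateral positions.

Run:
```python
from h import *
W=np.load("w2.npy");im=cv2.imread("pics/w2.png")
ex=np.array([-.2334,-.9724]);ey=np.array([.9724,-.2334]);o=np.array([.501,.298])
D=np.stack([(W[...,:2]-o)@ex,(W[...,:2]-o)@ey,W[...,2]],-1)
print("side face",[D[v,u].round(4).tolist() for v,u in[(200,325),(215,325),(215,300),(215,350)]])
print("head",[D[v,u].round(4).tolist() for v,u in[(235,325),(260,270),(260,375),(290,330)]])
w=(im.min(2)>120)
for u in(60,140,200):
    c=D[:,u];ok=(c[:,2]>.015)&(c[:,2]<.03)&(c[:,0]>0)
    print("guide y range at x",np.nanmedian(c[ok,0]).round(3),np.nanmin(c[ok,1]).round(4),np.nanmax(c[ok,1]).round(4))
hm=(D[...,2]>.006)&(D[...,2]<.02)&(D[...,0]>-.02)&(D[...,0]<.1)&w
for v in(175,190,205,280,300,320):
    r=D[v][hm[v]];print(v,"front edge",np.nanmin(r[:,0]).round(4),np.nanmedian(r[:,1]).round(4))
b=(im.max(2)<70);b[:,:205]=0;b[:,250:]=0;b[:235]=0;b[282:]=0
print("catch",D[b].mean(0).round(4))
for u,v in[(8,226),(20,300)]:print("pin",D[v,u].round(4))
```

```text
side face [[-0.0293, -0.0444, 0.0494], [-0.0289, -0.0446, 0.0821], [-0.0186, -0.0447, 0.0827], [-0.0393, -0.0446, 0.0821]]
head [[-0.0287, -0.0443, 0.1095], [-0.0122, -0.0414, 0.1253], [-0.0434, -0.0414, 0.1253], [-0.0301, -0.0316, 0.1254]]
guide y range at x 0.125 -0.0578 0.0585
guide y range at x 0.086 -0.0579 0.0593
guide y range at x 0.044 -0.0577 0.059
175 front edge -0.0035 -0.0522
190 front edge -0.0032 -0.043
205 front edge -0.0019 -0.0337
280 front edge 0.0167 0.0171
300 front edge 0.0167 0.032
320 front edge 0.0323 0.0474
catch [nan nan nan]
pin [ 0.1607 -0.0226  0.0223]
pin [0.1617 0.0241 0.0277]
```

Emit:
arm_command(turn=[[0,0,0],[0,0,0],[0,0,0],[0,0,0]], xyz=[[0,-0.02,0],[0,-0.02,0],[0,-0.02,0],[0,0,0]], claw=[40,40,40,40])

```text
time_s: 5.1
position: [0.5085, 0.3224, 0.0772]
tool_rot: [[-0.973, 0.23, 0.003], [0.23, 0.973, 0.002], [-0.002, 0.003, -1.0]]
ft_force: [2.4, 4.0, 5.9]
grip_width: 0.0418
gripper_force: 23.5
```

Emit:
arm_command(turn=[[0,0,0],[0,0,0],[0,0,0]], xyz=[[0,-0.02,0],[0,-0.01,0],[0,0,0]], claw=[40,40,40])

```text
time_s: 5.4
position: [0.5081, 0.3211, 0.0772]
tool_rot: [[-0.973, 0.23, 0.003], [0.23, 0.973, 0.002], [-0.002, 0.003, -1.0]]
ft_force: [3.4, 4.6, 7.0]
grip_width: 0.0414
gripper_force: 23.4
```

Emit:
arm_command(turn=[[0,0,0],[0,0,0]], xyz=[[0,-0.02,0],[0,0,0]], claw=[40,40])

```text
time_s: 5.6
position: [0.508, 0.3207, 0.0772]
tool_rot: [[-0.973, 0.231, 0.003], [0.231, 0.973, 0.004], [-0.002, 0.005, -1.0]]
ft_force: [3.4, 8.0, 4.6]
grip_width: 0.042
gripper_force: 23.5
```

Emit:
arm_command(turn=[[0,0,0],[0,0,0],[0,0,0],[0,0,0]], xyz=[[0,-0.02,0],[0,-0.01,0],[0,0,0],[0,0,0]], claw=[40,40,40,40])

```text
time_s: 6.0
position: [0.5079, 0.3202, 0.0774]
tool_rot: [[-0.973, 0.231, 0.004], [0.231, 0.973, 0.006], [-0.003, 0.007, -1.0]]
ft_force: [4.5, 11.6, 5.2]
grip_width: 0.0419
gripper_force: 24.1
```

Emit:
arm_command(turn=[[0,0,0],[0,0,0],[0,0,0],[0,0,0],[0,0,0],[0,0,0],[0,0,0]], xyz=[[0,0,0],[0,0,0],[0,0,0],[0,0,-0.12],[0,0,-0.2],[0,0,-0.13],[0,0,0]], claw=[46,46,46,46,46,46,46])

```text
time_s: 6.7
position: [0.507, 0.3177, 0.1002]
tool_rot: [[-0.973, 0.231, 0.002], [0.231, 0.973, 0.001], [-0.002, 0.001, -1.0]]
ft_force: [0.6, 1.8, 1.1]
grip_width: 0.0462
gripper_force: 0.8
```

Run:
```python
from h import *
s=env.observe();print(s['position'],s['time_s'],s['ft_force'],s['grip_width'])
im,d,W=cloud("wrist")
ex=np.array([-.2334,-.9724]);ey=np.array([.9724,-.2334]);o=np.array([.501,.298])
D=np.stack([(W[...,:2]-o)@ex,(W[...,:2]-o)@ey,W[...,2]],-1)
m=(D[...,2]>.122)&(D[...,2]<.131)&(D[...,1]>-.046)&(D[...,1]<-.012)&(D[...,0]<.01)&(D[...,0]>-.06)
print("head",cv2.minAreaRect(D[m][:,:2].astype(np.float32)))
m=(D[...,2]>.02)&(D[...,2]<.11)&(abs(D[...,1]+.045)<.004)&(D[...,0]<.01)&(D[...,0]>-.06)
print("side",np.percentile(D[m],[1,99],axis=0).round(4).tolist())
im,d,W=cloud("scene");cv2.imwrite("pics/s3.png",cv2.resize(im[170:350,200:440],None,fx=3.3,fy=3.3))
th=np.arange(0,50,5)
def P(t):
    t=np.radians(t);u=np.array([np.sin(t),np.cos(t)]);n=np.array([-np.cos(t),np.sin(t)])
    return np.array([-12*np.tan(t),0])+100*u+21*n
for a in th:
    d=P(a+5)-P(a);t=np.radians(a)
    y=np.array([-np.cos(t),np.sin(t)]);z=-np.array([np.sin(t),np.cos(t)])
    print(a,P(a).round(1),"y,z units",(d@y/50).round(3),(d@z/50).round(3))
```

```text
[0.50698478 0.31771978 0.10018919] 6.7 [0.60081167 1.81261232 1.06963498] 0.046177974584595806
head ((-0.022479478269815445, -0.028731971979141235), (0.03346956521272659, 0.041547633707523346), 89.9610595703125)
side [[-0.0426, -0.0454, 0.0219], [-0.0039, -0.0437, 0.1096]]
0 [-21. 100.] y,z units -0.155 -0.029
5 [-13.3 101.4] y,z units -0.155 -0.027
10 [ -5.4 102.1] y,z units -0.154 -0.025
15 [  2.4 102. ] y,z units -0.154 -0.023
20 [ 10.1 101.2] y,z units -0.153 -0.021
25 [17.6 99.5] y,z units -0.152 -0.018
30 [24.9 97.1] y,z units -0.15 -0.014
35 [31.8 94. ] y,z units -0.149 -0.01
40 [38.1 90.1] y,z units -0.146 -0.004
45 [43.9 85.6] y,z units -0.143 0.004
```

View pics/s3.png

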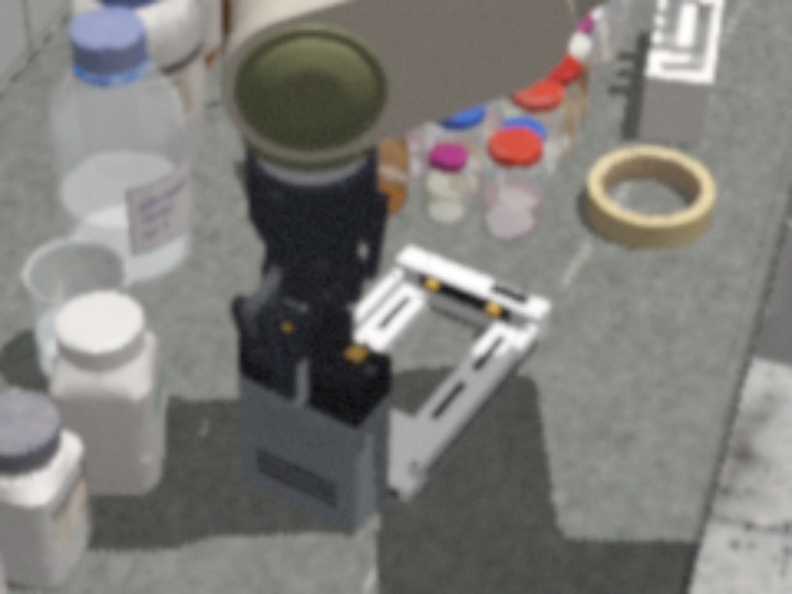

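The pack stands against the dock edge (bottom right of the pack at (370,520)), with the gripper straddling its top. I start the tilt now.

Emit:
arm_command(turn=[[0,0,0],[-0.25,0,0],[-0.25,0,0],[-0.25,0,0],[-0.25,0,0],[-0.25,0,0],[-0.25,0,0],[-0.25,0,0],[-0.25,0,0],[0,0,0]], xyz=[[0,0,0],[0,-0.039,-0.007],[0,-0.039,-0.007],[0,-0.039,-0.007],[0,-0.039,-0.007],[0,-0.039,-0.007],[0,-0.039,-0.007],[0,-0.039,-0.007],[0,-0.039,-0.007],[0,0,0]], claw=[44.5,44.5,44.5,44.5,44.5,44.5,44.5,44.5,44.5,44.5])

```text
time_s: 7.8
position: [0.5027, 0.3016, 0.1003]
tool_rot: [[-0.973, 0.228, 0.04], [0.232, 0.958, 0.169], [0.001, 0.174, -0.985]]
ft_force: [0.8, 0.7, 0.0]
grip_width: 0.0442
gripper_force: 0.3
```

Emit:
arm_command(turn=[[-0.2,0,0],[-0.2,0,0],[-0.2,0,0],[-0.2,0,0],[-0.2,0,0],[-0.2,0,0],[-0.2,0,0],[-0.2,0,0],[-0.2,0,0],[-0.2,0,0],[0,0,0]], xyz=[[0,-0.031,-0.005],[0,-0.031,-0.005],[0,-0.031,-0.005],[0,-0.031,-0.005],[0,-0.031,-0.005],[0,-0.031,-0.005],[0,-0.031,-0.005],[0,-0.031,-0.005],[0,-0.031,-0.005],[0,-0.031,-0.005],[0,0,0]], claw=[44.5,44.5,44.5,44.5,44.5,44.5,44.5,44.5,44.5,44.5,44.5])

```text
time_s: 8.9
position: [0.4992, 0.2866, 0.0988]
tool_rot: [[-0.973, 0.218, 0.079], [0.231, 0.914, 0.333], [0.001, 0.342, -0.94]]
ft_force: [-0.0, 0.6, -0.1]
grip_width: 0.0447
gripper_force: 0.0
```

Run:
```python
from h import *
s=env.observe();print(s['position'],s['time_s'],s['ft_force'],s['grip_width'],s['gripper_force'],s['q'])
im,d,W=cloud("scene");cv2.imwrite("pics/s4.png",cv2.resize(im[170:350,200:440],None,fx=3.3,fy=3.3))
```

```text
[0.49918888 0.28662488 0.09876583] 8.9 [-0.01778347  0.57431276 -0.09715658] 0.044699843787107674 0.005616451418504198 [  9.67140069  28.03002316  91.72057031  22.81724137  54.3953218
 -79.39512533]
```

View pics/s4.png

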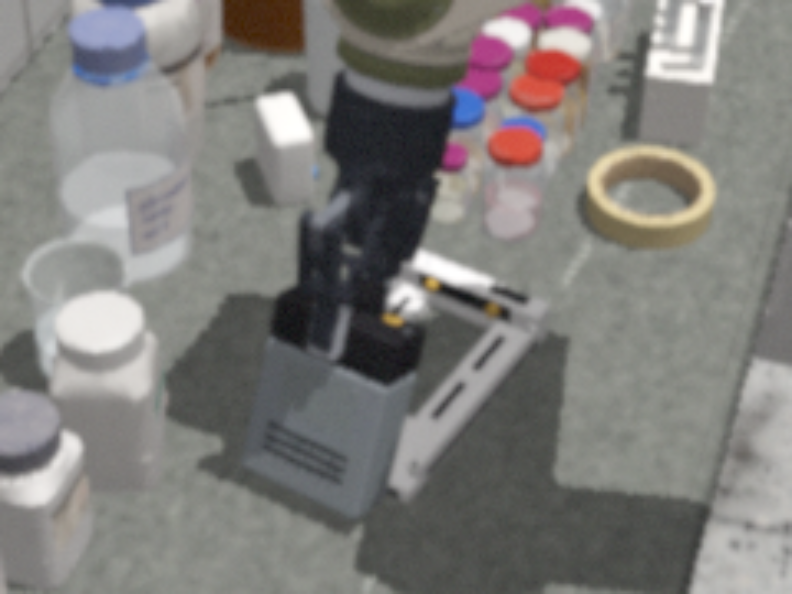

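The pack is at about 20° of tilt on the rim, held between the fingers with almost no force. I continue to 40°.

Emit:
arm_command(turn=[[-0.2,0,0],[-0.2,0,0],[-0.2,0,0],[-0.2,0,0],[-0.2,0,0],[-0.2,0,0],[-0.3,0,0],[-0.3,0,0],[-0.3,0,0],[-0.3,0,0],[0,0,0]], xyz=[[0,-0.0305,-0.004],[0,-0.0305,-0.004],[0,-0.0305,-0.004],[0,-0.0305,-0.004],[0,-0.0305,-0.004],[0,-0.0305,-0.004],[0,-0.046,-0.005],[0,-0.046,-0.005],[0,-0.046,-0.005],[0,-0.046,-0.005],[0,0,0]], claw=[44.5,44.5,44.5,44.5,44.5,44.5,44.5,44.5,44.5,44.5,44.5])

```text
time_s: 10.05
position: [0.4951, 0.2694, 0.0926]
tool_rot: [[-0.973, 0.197, 0.122], [0.232, 0.825, 0.516], [0.001, 0.53, -0.848]]
ft_force: [0.4, -1.1, -1.6]
grip_width: 0.0448
gripper_force: 0.4
```

Emit:
arm_command(turn=[[-0.3,0,0],[-0.3,0,0],[-0.3,0,0],[-0.3,0,0],[-0.4,0,0],[0,0,0]], xyz=[[0,-0.045,-0.004],[0,-0.045,-0.004],[0,-0.045,-0.003],[0,-0.045,-0.003],[0,-0.06,-0.003],[0,0,0]], claw=[44.5,44.5,44.5,44.5,44.5,44.5])

```text
time_s: 10.65
position: [0.4928, 0.2596, 0.0864]
tool_rot: [[-0.973, 0.178, 0.148], [0.232, 0.745, 0.625], [0.001, 0.642, -0.766]]
ft_force: [-0.0, -0.5, -1.6]
grip_width: 0.0449
gripper_force: 0.6
```

Run:
```python
from h import *
s=env.observe();print(s['position'],s['time_s'],s['ft_force'],s['grip_width'],s['gripper_force'],s['q'])
im,d,W=cloud("wrist");cv2.imwrite("pics/w5.png",im)
im2,d,W=cloud("scene")
a=cv2.resize(im[:, :],(400,300));b=cv2.resize(im2[190:350,220:420],(400,320))
cv2.imwrite("pics/m5.png",np.vstack([b,a])[:600])
ex=np.array([-.2334,-.9724]);ey=np.array([.9724,-.2334]);o=np.array([.501,.298])
D=np.stack([(W[...,:2]-o)@ex,(W[...,:2]-o)@ey,W[...,2]],-1)
p=s['position'];print("tcp dock",(p[:2]-o)@ex,(p[:2]-o)@ey)
# foot/back face tilt: points on pack back face: fit plane on region
m=(abs(D[...,1])<.045)&(D[...,2]>.02)&(D[...,2]<.06)&(D[...,0]<0)&(D[...,0]>-.07)
q=D[m];c=q.mean(0);n=np.linalg.svd(q-c)[2][2];print(len(q),c.round(4),n.round(3),"tilt",np.degrees(np.arcsin(abs(n[2]))))
```

```text
[0.49281683 0.2595981  0.08636161] 10.65 [-0.01955645 -0.48577336 -1.57674739] 0.04491246236900661 0.5693001826875843 [  -2.39096267   29.38887889  103.55415071   52.84579213   52.32192429
 -114.64488808]
tcp dock 0.039251958291798866 0.0010056909246158145
890 [-0.0292 -0.0051  0.0435] [ 0.711  0.063 -0.7  ] tilt 44.454700845134916
```

View pics/m5.png

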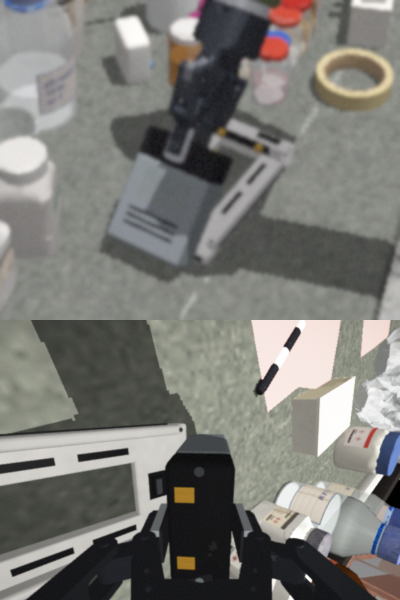

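The pack leans on the front finger at about 43° with 1.6 N. I open the gripper while holding the front finger in place.

Emit:
arm_command(turn=[[0,0,0],[0,0,0],[0,0,0],[0,0,0],[0,0,0],[0,0,0],[0,0,0],[0,0,0],[0,0,0],[0,0,0],[0,0,0],[0,0,0]], xyz=[[0,0.034,0.01],[0,0.034,0.01],[0,0.034,0.01],[0,0.034,0.01],[0,0.034,0.01],[0,0.034,0.01],[0,0.034,0.01],[0,0.034,0.01],[0,0.034,0.01],[0,0.034,0.01],[0,0,0],[0,0,0]], claw=[48,51,54.5,58,61,64.5,68,71,74.5,78,78,78])

```text
time_s: 11.95
position: [0.4966, 0.2759, 0.0939]
tool_rot: [[-0.973, 0.177, 0.148], [0.231, 0.745, 0.625], [0.0, 0.643, -0.766]]
ft_force: [-0.7, -1.2, -1.8]
grip_width: 0.0775
gripper_force: 0.7
```

Run:
```python
from h import *
s=env.observe();print(s['position'],s['time_s'],s['ft_force'],s['grip_width'],s['gripper_force'])
im,d,W=cloud("wrist")
im2,d,W=cloud("scene")
a=cv2.resize(im,(400,300));b=cv2.resize(im2[190:350,220:420],(400,300),interpolation=2)
cv2.imwrite("pics/m6.png",np.hstack([b,a]))
ex=np.array([-.2334,-.9724]);ey=np.array([.9724,-.2334]);o=np.array([.501,.298])
D=np.stack([(W[...,:2]-o)@ex,(W[...,:2]-o)@ey,W[...,2]],-1)
p=s['position'];T=np.array([(p[:2]-o)@ex,p[2]]);print("tcp dock",T,"front tip (no retract)",T+.039*np.array([.766,-.643]),"tip 11 back",T+.039*np.array([.766,-.643])+.011*np.array([.643,.766]))
m=(abs(D[...,1])<.045)&(D[...,2]>.02)&(D[...,2]<.06)&(D[...,0]<0)&(D[...,0]>-.07)
q=D[m];c=q.mean(0);n=np.linalg.svd(q-c)[2][2];print(len(q),c.round(4),n.round(3),"tilt",np.degrees(np.arcsin(abs(n[2]))))
```

```text
[0.49662447 0.27589657 0.09394835] 11.95 [-0.66983788 -1.18102854 -1.81118848] 0.07747137867678301 0.6900953598960768
tcp dock [0.02251462 0.09394835] front tip (no retract) [0.05238862 0.06887135] tip 11 back [0.05946162 0.07729735]
887 [-0.0293 -0.005   0.0433] [ 0.716  0.075 -0.694] tilt 43.96973136384239
```

View pics/m6.png

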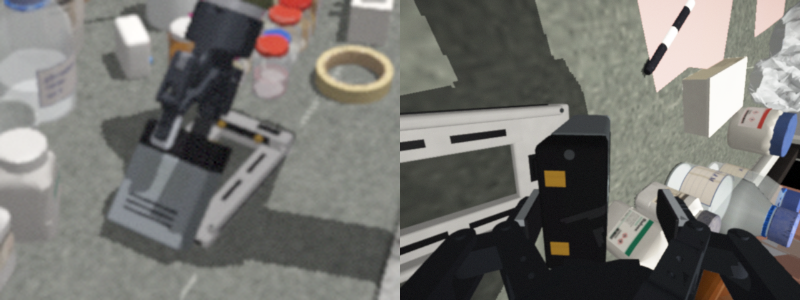

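Emit:
arm_command(turn=[[0,0,0],[0,0,0],[0,0,0],[0,0,0],[0,0,0],[0,0,0],[0,0,0],[0,0,0],[0,0,0],[0,0,0],[0,0,0],[0,0,0]], xyz=[[0,-0.061,0.0075],[0,-0.061,0.0075],[0,-0.061,0.0075],[0,-0.06,0.014],[0,-0.06,0.014],[0,-0.06,0.014],[0,-0.058,0.02],[0,-0.058,0.02],[0,-0.058,0.02],[0,-0.0555,0.026],[0,-0.0555,0.026],[0,-0.0555,0.026]], claw=[78,78,78,78,78,78,78,78,78,78,78,78])

```text
time_s: 13.25
position: [0.492, 0.2559, 0.0634]
tool_rot: [[-0.973, 0.177, 0.148], [0.231, 0.745, 0.625], [-0.0, 0.643, -0.766]]
ft_force: [0.2, 0.1, -1.0]
grip_width: 0.0779
gripper_force: 0.6
```

```bash
cat > g.py <<'E'
from h import *
import sys
s=env.observe();print(s['position'],s['time_s'],s['ft_force'],s['grip_width'],s['gripper_force'],s['q'].round(0))
im2,d,W=cloud("scene")
cv2.imwrite(f"pics/{sys.argv[1]}.png",cv2.resize(im2[190:350,220:420],(800,600),interpolation=2))
ex=np.array([-.2334,-.9724]);ey=np.array([.9724,-.2334]);o=np.array([.501,.298])
D=np.stack([(W[...,:2]-o)@ex,(W[...,:2]-o)@ey,W[...,2]],-1)
p=s['position'];print("tcp dock",((p[:2]-o)@ex).round(4),p[2])
m=(abs(D[...,1])<.045)&(D[...,2]>.02)&(D[...,2]<.075)&(D[...,0]<.04)&(D[...,0]>-.06)
q=D[m];c=q.mean(0);n=np.linalg.svd(q-c)[2][2];print(len(q),c.round(4),n.round(3),"tilt",np.degrees(np.arcsin(abs(n[2]))), np.nanmin(q,0).round(4),np.nanmax(q,0).round(4))
E
python3 g.py s7
```

```text
[0.49195014 0.25591269 0.06339276] 13.25 [ 0.24443925  0.08318209 -1.00246328] 0.0779334585115515 0.610500443726778 [  -3.   32.  105.   55.   50. -119.]
tcp dock 0.043 0.06339276161593056
1855 [-0.0075 -0.0054  0.0533] [-0.427 -0.095  0.899] tilt 64.08997681109057 [-0.0478 -0.045   0.0202] [0.04   0.0447 0.0749]
```

View pics/s7.png

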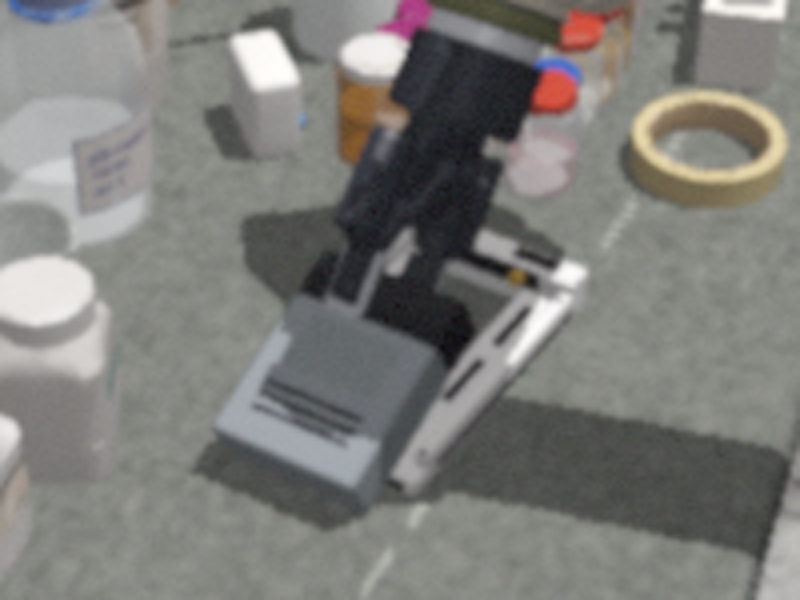

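The pack is at about 65° and is being lowered smoothly. The picture allowance is used up, so from here I use depth measurements only.

Emit:
arm_command(turn=[[0,0,0],[0,0,0],[0,0,0],[0,0,0],[0,0,0],[0,0,0],[0,0,0]], xyz=[[0,-0.0525,0.0315],[0,-0.0525,0.0315],[0,-0.0525,0.0315],[0,-0.049,0.037],[0,-0.049,0.037],[0,-0.049,0.037],[0,0,0]], claw=[78,78,78,78,78,78,78])

```text
time_s: 14.0
position: [0.4907, 0.251, 0.0455]
tool_rot: [[-0.973, 0.177, 0.148], [0.231, 0.745, 0.625], [0.001, 0.643, -0.766]]
ft_force: [0.2, -2.0, -1.0]
grip_width: 0.078
gripper_force: 1.0
```

```bash
python3 g.py s8
```

```text
[0.49070698 0.25095479 0.04554434] 14.0 [ 0.17998387 -1.96238014 -0.97245289] 0.07804087472642587 1.0228894092142582 [  -4.   34.  106.   57.   49. -122.]
tcp dock 0.0481 0.04554434015863478
1751 [-0.0057 -0.0055  0.0505] [-0.302 -0.09   0.949] tilt 71.65146541787954 [-0.0433 -0.045   0.02  ] [0.04   0.0442 0.0686]
```

Emit:
arm_command(turn=[[0,0,0],[0,0,0],[0,0,0],[0,0,0]], xyz=[[0,-0.045,0.042],[0,-0.045,0.042],[0,-0.045,0.042],[0,0,0]], claw=[78,78,78,78])

```text
time_s: 14.45
position: [0.4905, 0.25, 0.0364]
tool_rot: [[-0.973, 0.177, 0.148], [0.231, 0.745, 0.626], [0.001, 0.643, -0.766]]
ft_force: [-0.1, -1.1, -0.9]
grip_width: 0.0779
gripper_force: 0.8
```

```bash
cat >> g.py <<'E'
m=(abs(D[...,1])<.04)&(D[...,2]>.045)&(D[...,2]<.08)&(D[...,0]<.045)&(D[...,0]>-.02)
q=D[m];c=np.median(q,0)
k=np.linalg.lstsq(np.c_[q[:,:2],np.ones(len(q))],q[:,2],rcond=None)[0]
r=q[:,2]-np.c_[q[:,:2],np.ones(len(q))]@k;q=q[abs(r)<.002]
k=np.linalg.lstsq(np.c_[q[:,:2],np.ones(len(q))],q[:,2],rcond=None)[0];print("top face slope deg",np.degrees(np.arctan(k[:2])),"z at x=0,20mm",k[2],k[2]+.02*k[0])
E
python3 g.py s9
```

```text
[0.49046524 0.24998114 0.03643433] 14.45 [-0.09716932 -1.12972989 -0.87061127] 0.07785197483841043 0.7742772437632084 [  -4.   35.  106.   58.   48. -124.]
tcp dock 0.0492 0.03643432631855076
1675 [-0.0067 -0.0056  0.0492] [-0.261 -0.094  0.961] tilt 73.92086496124287 [-0.041  -0.045   0.0202] [0.0399 0.0449 0.075 ]
top face slope deg [9.21484507 0.0963532 ] z at x=0,20mm 0.054535200187845974 0.05777981141638609
```

Emit:
arm_command(turn=[[0,0,0],[0,0,0],[0,0,0]], xyz=[[0,-0.026,0.03],[0,-0.026,0.03],[0,0,0]], claw=[78,78,78])

```text
time_s: 14.8
position: [0.4905, 0.2499, 0.0326]
tool_rot: [[-0.973, 0.177, 0.148], [0.231, 0.745, 0.625], [0.0, 0.643, -0.766]]
ft_force: [-0.6, -0.9, -0.5]
grip_width: 0.0777
gripper_force: 0.8
```

```bash
python3 g.py s10
```

```text
[0.49048775 0.24993445 0.03262948] 14.8 [-0.59053901 -0.93952614 -0.47204778] 0.07765922825530755 0.8354734908789396 [  -4.   35.  107.   58.   48. -125.]
tcp dock 0.0492 0.03262947522538405
1664 [-0.0064 -0.0056  0.049 ] [-0.245 -0.098  0.964] tilt 74.6857970171724 [-0.0405 -0.045   0.02  ] [0.04   0.0449 0.0747]
top face slope deg [7.95448866 0.32132348] z at x=0,20mm 0.054249873964244855 0.057044492222484505
```

Run:
```python
from h import *
ex=np.array([-.2334,-.9724]);ey=np.array([.9724,-.2334]);o=np.array([.501,.298])
for n in("scene","top","wrist"):
    im,d,W=cloud(n)
    D=np.stack([(W[...,:2]-o)@ex,(W[...,:2]-o)@ey,W[...,2]],-1)
    for y0,y1 in((-.043,-.03),(.03,.043)):
        print(n,y0)
        for x in np.arange(-.025,.125,.01):
            m=(D[...,1]>y0)&(D[...,1]<y1)&(abs(D[...,0]-x)<.003)&(D[...,2]>.03)&(D[...,2]<.09)
            if m.sum()>3:print("  ",x.round(3),m.sum(),np.percentile(D[m][:,2],[5,50,95]).round(4))
```

```text
scene -0.043
   -0.025 18 [0.0466 0.0511 0.054 ]
   -0.015 16 [0.0309 0.0519 0.0538]
   -0.005 20 [0.0491 0.053  0.0561]
   0.005 17 [0.0409 0.0537 0.0579]
   0.015 17 [0.0382 0.055  0.0569]
   0.025 11 [0.055  0.0571 0.0586]
   0.035 12 [0.0453 0.0565 0.058 ]
   0.045 16 [0.054  0.0582 0.061 ]
   0.055 15 [0.0434 0.0583 0.062 ]
   0.065 16 [0.0379 0.0588 0.063 ]
   0.075 12 [0.058  0.061  0.0649]
   0.085 5 [0.0575 0.0594 0.0618]
scene 0.03
   -0.025 12 [0.0489 0.0505 0.0544]
   -0.015 11 [0.0504 0.052  0.055 ]
   -0.005 13 [0.0507 0.0539 0.0574]
   0.005 13 [0.0515 0.0546 0.0584]
   0.015 10 [0.0534 0.0559 0.0587]
   0.025 13 [0.0535 0.0561 0.0583]
   0.035 11 [0.0547 0.058  0.0605]
   0.045 12 [0.0565 0.058  0.0599]
   0.055 14 [0.0574 0.0588 0.0617]
   0.065 11 [0.0594 0.0601 0.0636]
   0.075 9 [0.0609 0.0617 0.0634]
top -0.043
   -0.025 14 [0.0482 0.052  0.0557]
   -0.015 15 [0.0484 0.0522 0.0542]
   -0.005 17 [0.0486 0.0527 0.0564]
   0.005 14 [0.05   0.0535 0.0565]
   0.015 13 [0.0529 0.0555 0.0573]
   0.025 12 [0.0523 0.0548 0.0581]
   0.035 11 [0.053  0.0558 0.0601]
   0.045
[... 535 characters left out ...]
043
   -0.025 117 [0.0516 0.0523 0.0528]
   -0.015 137 [0.0528 0.0534 0.0539]
   -0.005 149 [0.0536 0.0544 0.0551]
   0.005 169 [0.0548 0.0555 0.0561]
   0.015 190 [0.0559 0.0566 0.0571]
   0.025 229 [0.0568 0.0576 0.0583]
   0.035 254 [0.0579 0.0587 0.0594]
   0.045 298 [0.059  0.0597 0.0605]
   0.055 399 [0.059  0.0598 0.0606]
   0.065 397 [0.061  0.0619 0.0626]
   0.075 487 [0.0621 0.0629 0.0637]
   0.085 1498 [0.0496 0.0604 0.0639]
wrist 0.03
   0.005 75 [0.0552 0.0555 0.0561]
   0.015 114 [0.056  0.0567 0.0571]
   0.025 121 [0.0571 0.0576 0.0583]
   0.035 141 [0.0581 0.0587 0.0592]
   0.045 167 [0.0591 0.0598 0.0603]
   0.055 178 [0.0591 0.0599 0.0607]
   0.065 49 [0.0612 0.0617 0.0624]
```

Emit:
arm_command(turn=[[0,0,0],[0,0,0],[0,0,0],[0,0,0],[0,0,0]], xyz=[[0,-0.019,0.023],[0,-0.019,0.023],[0,-0.019,0.023],[0,-0.019,0.023],[0,0,0]], claw=[78,78,78,78,78])

```text
time_s: 15.5
position: [0.4905, 0.25, 0.0266]
tool_rot: [[-0.973, 0.177, 0.148], [0.231, 0.745, 0.625], [0.0, 0.643, -0.766]]
ft_force: [0.3, -1.3, -0.8]
grip_width: 0.0779
gripper_force: 1.1
```

```bash
cat > k.py <<'E'
from h import *
ex=np.array([-.2334,-.9724]);ey=np.array([.9724,-.2334]);o=np.array([.501,.298])
s=env.observe();p=s['position'];print(s['time_s'],s['ft_force'].round(2),s['gripper_force'],"tcp dock",((p[:2]-o)@ex).round(4),((p[:2]-o)@ey).round(4),p[2].round(4))
for n in("wrist","top"):
    im,d,W=cloud(n)
    D=np.stack([(W[...,:2]-o)@ex,(W[...,:2]-o)@ey,W[...,2]],-1)
    m=(D[...,1]>-.043)&(D[...,1]<.043)&(abs(D[...,1])>.03)&(D[...,2]>.045)&(D[...,2]<.07)&(D[...,0]>-.04)&(D[...,0]<.18)
    if m.sum()<50:continue
    q=D[m]
    for _ in range(4):
        A=np.c_[q[:,:2],np.ones(len(q))];k=np.linalg.lstsq(A,q[:,2],rcond=None)[0];q=q[abs(q[:,2]-A@k)<.003]
    print(n,len(q),"slope",np.degrees(np.arctan(k[:2])).round(2),"z0",k[2].round(4),"x range",np.percentile(q[:,0],[.3,99.7]).round(4),"y",np.percentile(q[:,1],[.5,99.5]).round(4))
E
python3 k.py
```

```text
15.5 [ 0.26 -1.35 -0.81] 1.0706388764083385 tcp dock 0.0492 0.001 0.0266
wrist 7552 slope [1.91 0.11] z0 0.0548 x range [-0.0304  0.0897] y [-0.0429  0.0416]
top 282 slope [1.77 0.02] z0 0.0529 x range [-0.0337  0.0873] y [-0.0376  0.0429]
```

Emit:
arm_command(turn=[[0,0,0],[0,0,0],[0,0,0],[0,0,0]], xyz=[[0,-0.013,0.015],[0,-0.013,0.015],[0,-0.013,0.015],[0,0,0]], claw=[78,78,78,78])

```text
time_s: 16.0
position: [0.4905, 0.2499, 0.0238]
tool_rot: [[-0.973, 0.177, 0.148], [0.231, 0.745, 0.625], [0.0, 0.643, -0.766]]
ft_force: [-0.9, -1.8, -1.2]
grip_width: 0.078
gripper_force: 1.0
```

```bash
python3 k.py
```

```text
16.0 [-0.93 -1.84 -1.17] 1.0147403832525015 tcp dock 0.0492 0.001 0.0238
wrist 7885 slope [0.18 0.12] z0 0.0546 x range [-0.0295  0.0907] y [-0.0429  0.0413]
top 249 slope [ 0.08 -0.55] z0 0.053 x range [-0.0333  0.09  ] y [-0.0329  0.0428]
```

Emit:
arm_command(turn=[[0,0,0],[0,0,0],[0,0,0],[0,0,0],[0,0,0],[0,0,0],[0,0,0],[0,0,0],[0,0,0]], xyz=[[0,-0.035,-0.024],[0,-0.046,-0.0385],[0,-0.046,-0.0385],[0,-0.046,-0.0385],[0,-0.03,-0.025],[0,0,-0.2],[0,0,-0.5],[0,0,-0.7],[0,0,0]], claw=[78,78,78,78,78,78,78,78,78])

```text
time_s: 17.0
position: [0.4781, 0.1914, 0.0799]
tool_rot: [[-0.973, 0.175, 0.153], [0.233, 0.746, 0.624], [-0.005, 0.643, -0.766]]
ft_force: [-0.6, -0.2, -0.4]
grip_width: 0.0778
gripper_force: 0.0
```

```bash
python3 k.py; python3 -c "
from rig import env
print(env.observe()['q'].round(1),env.observe()['position'])"
```

```text
17.0 [-0.58 -0.18 -0.44] 0.0 tcp dock 0.109 0.0026 0.0799
wrist 4570 slope [-0.32 -0.11] z0 0.0533 x range [-0.0311  0.0906] y [-0.0429  0.0427]
top 455 slope [0.02 0.12] z0 0.0523 x range [-0.0326  0.0894] y [-0.0428  0.0427]
[ -11.3   28.7  108.    51.7   55.  -123.3] [0.4773241  0.1929418  0.07788602]
```

Emit:
arm_command(turn=[[0,0,0],[0,0,0],[0,0,0],[0.8,0,0],[0.8,0,0],[0.8,0,0],[0.8,0,0],[0.8,0,0],[0.8,0,0],[0.8,0,0],[0.8,0,0],[0.8,0,0]], xyz=[[0,0.4,-0.48],[0,0.4,-0.48],[0,0.4,-0.48],[0,0,0],[0,0,0],[0,0,0],[0,0,0],[0,0,0],[0,0,0],[0,0,0],[0,0,0],[0,0,0]], claw=[78,78,78,60,40,20,0,0,0,0,0,0])

```text
time_s: 18.3
position: [0.4766, 0.1937, 0.1702]
tool_rot: [[-0.973, 0.229, 0.014], [0.23, 0.971, 0.065], [0.001, 0.067, -0.998]]
ft_force: [0.3, 0.1, 0.4]
grip_width: 0.0001
gripper_force: 0.0
```

Emit:
arm_command(turn=[[0.8,0,0],[0,0,0],[0,0,0],[0,0,0],[0,0,0],[0,0,0],[0,0,0]], xyz=[[0,0,0],[0.04,0.69,0],[0,0.69,0],[0,0.69,0],[0,0.69,0],[0,0.69,0],[0,0,0]], claw=[0,0,0,0,0,0,0])

```text
time_s: 19.0
position: [0.5142, 0.3652, 0.1691]
tool_rot: [[-0.974, 0.227, -0.002], [0.227, 0.974, 0.0], [0.002, -0.0, -1.0]]
ft_force: [-0.2, -0.7, -0.4]
grip_width: 0.0001
gripper_force: 0.0
```

```bash
python3 k.py; python3 -c "
from rig import env
s=env.observe();print(s['q'].round(1),s['position'],s['tool_rot'].round(3).tolist(),s['grip_width'])"
```

```text
19.0 [-0.16 -0.75 -0.44] 0.0 tcp dock -0.0684 -0.0028 0.1691
wrist 4845 slope [-0.02  0.04] z0 0.0544 x range [-0.0314  0.0915] y [-0.0429  0.0428]
top 438 slope [-0.01  0.07] z0 0.0525 x range [-0.0325  0.0903] y [-0.0425  0.0426]
[ 24.4  32.4  66.5   0.   81.2 -52.4] [0.51409554 0.36215147 0.16954871] [[-0.973, 0.229, -0.002], [0.229, 0.973, -0.001], [0.002, -0.002, -1.0]] 0.00030835544952924056
```

Emit:
arm_command(turn=[[0,0,0],[0,0,0],[0,0,0],[0,0,0],[0,0,0],[0,0,0]], xyz=[[-0.05,0,0.6],[0,0,0.6],[0,0,0.6],[0,0,0.6],[0,0,0.46],[0,0,0]], claw=[0,0,0,0,0,0])

```text
time_s: 19.7
position: [0.5155, 0.3592, 0.0249]
tool_rot: [[-0.973, 0.232, -0.006], [0.232, 0.973, -0.003], [0.006, -0.004, -1.0]]
ft_force: [0.1, 0.1, -0.2]
grip_width: -0.0005
gripper_force: 0.0
```

Emit:
arm_command(turn=[[0,0,0],[0,0,0],[0,0,0],[0,0,0],[0,0,0],[0,0,0],[0,0,0],[0,0,0],[0,0,0],[0,0,0]], xyz=[[0,-0.05,0],[0,-0.05,0],[0,-0.05,0],[0,-0.05,0],[0,-0.05,0],[0,-0.05,0],[0,-0.05,0],[0,-0.05,0],[0,-0.05,0],[0,-0.05,0]], claw=[0,0,0,0,0,0,0,0,0,0])

```text
time_s: 20.7
position: [0.5116, 0.3366, 0.0281]
tool_rot: [[-0.973, 0.231, 0.0], [0.231, 0.973, 0.0], [-0.0, 0.001, -1.0]]
ft_force: [1.3, 2.4, 1.6]
grip_width: -0.0001
gripper_force: 1.5
```

```bash
python3 k.py
```

```text
20.7 [1.3  2.43 1.62] 1.48001030087471 tcp dock -0.04 0.0013 0.0281
wrist 12415 slope [-0.16  0.06] z0 0.0543 x range [-0.0253  0.0965] y [-0.0429  0.0424]
top 278 slope [-0.47  0.54] z0 0.0525 x range [0.004  0.0984] y [-0.043   0.0429]
```

Emit:
arm_command(turn=[[0,0,0],[0,0,0],[0,0,0],[0,0,0],[0,0,0],[0,0,0],[0,0,0],[0,0,0],[0,0,0],[0,0,0],[0,0,0],[0,0,0]], xyz=[[0,-0.06,0],[0,-0.06,0],[0,-0.06,0],[0,-0.06,0],[0,-0.06,0],[0,-0.06,0],[0,-0.06,0],[0,-0.06,0],[0,-0.06,0],[0,-0.06,0],[0,-0.06,0],[0,-0.06,0]], claw=[0,0,0,0,0,0,0,0,0,0,0,0])

```text
time_s: 22.0
position: [0.5032, 0.3013, 0.0281]
tool_rot: [[-0.973, 0.231, 0.0], [0.231, 0.973, 0.0], [-0.0, 0.0, -1.0]]
ft_force: [0.6, 4.4, 1.4]
grip_width: -0.0001
gripper_force: 2.0
```

Emit:
arm_command(turn=[[0,0,0],[0,0,0],[0,0,0],[0,0,0],[0,0,0],[0,0,0],[0,0,0],[0,0,0],[0,0,0],[0,0,0]], xyz=[[0,-0.05,0],[0,-0.05,0],[0,-0.05,0],[0,-0.05,0],[0,-0.05,0],[0,-0.04,0],[0,-0.04,0],[0,-0.04,0],[0,-0.04,0],[0,0,0]], claw=[0,0,0,0,0,0,0,0,0,0])

```text
time_s: 23.0
position: [0.4984, 0.2812, 0.028]
tool_rot: [[-0.973, 0.231, -0.0], [0.231, 0.973, -0.0], [0.0, -0.0, -1.0]]
ft_force: [0.4, 2.4, 1.0]
grip_width: 0.0001
gripper_force: 1.1
```

```bash
python3 k.py
```

```text
23.0 [0.44 2.39 0.97] 1.1301324516534805 tcp dock 0.0169 0.0014 0.028
wrist 12440 slope [-0.17  0.07] z0 0.0544 x range [0.0313 0.1532] y [-0.0429  0.0423]
top 260 slope [-0.36  0.1 ] z0 0.0529 x range [0.041  0.1546] y [-0.0427  0.0427]
```

Emit:
arm_command(turn=[[0,0,0],[0,0,0],[0,0,0],[0,0,0],[0,0,0],[0,0,0],[0,0,0]], xyz=[[0,-0.04,0],[0,-0.04,0],[0,-0.04,0],[0,-0.04,0],[0,-0.04,0],[0,-0.04,0],[0,0,0]], claw=[0,0,0,0,0,0,0])

```text
time_s: 23.8
position: [0.4964, 0.2708, 0.0285]
tool_rot: [[-0.973, 0.231, 0.002], [0.231, 0.973, 0.002], [-0.002, 0.003, -1.0]]
ft_force: [3.2, 9.7, 0.9]
grip_width: 0.0
gripper_force: 5.0
```

Emit:
arm_command(turn=[[0,0,0],[0,0,0],[0,0,0]], xyz=[[0,-0.02,0],[0,-0.02,0],[0,0,0]], claw=[0,0,0])

```text
time_s: 24.1
position: [0.4962, 0.2695, 0.0285]
tool_rot: [[-0.973, 0.231, 0.003], [0.231, 0.973, 0.004], [-0.002, 0.004, -1.0]]
ft_force: [2.7, 13.8, -0.2]
grip_width: 0.0001
gripper_force: 6.9
```

```bash
python3 k.py
```

```text
24.1 [ 2.73 13.76 -0.21] 6.932570189237595 tcp dock 0.0288 0.002 0.0285
wrist 12578 slope [-0.41  0.12] z0 0.0552 x range [0.0428 0.1649] y [-0.0429  0.0423]
top 248 slope [-0.21  0.59] z0 0.0526 x range [0.0538 0.1663] y [-0.0425  0.0428]
```

Emit:
arm_command(turn=[[0,0,0],[0,0,0],[0,0,0]], xyz=[[0,-0.025,0],[0,-0.025,0],[0,0,0]], claw=[0,0,0])

```text
time_s: 24.5
position: [0.496, 0.2677, 0.0287]
tool_rot: [[-0.973, 0.231, 0.004], [0.231, 0.973, 0.005], [-0.003, 0.006, -1.0]]
ft_force: [3.9, 16.8, 1.0]
grip_width: 0.0002
gripper_force: 8.6
```

Emit:
arm_command(turn=[[0,0,0],[0,0,0],[0,0,0]], xyz=[[0,-0.015,0],[0,-0.01,0],[0,0,0]], claw=[0,0,0])

```text
time_s: 24.8
position: [0.496, 0.2675, 0.0291]
tool_rot: [[-0.973, 0.231, 0.005], [0.231, 0.973, 0.007], [-0.004, 0.008, -1.0]]
ft_force: [4.2, 23.1, 2.2]
grip_width: 0.0001
gripper_force: 11.5
```

```bash
python3 k.py
```

```text
24.8 [ 4.24 23.08  2.22] 11.518034040927887 tcp dock 0.0308 0.0022 0.0291
wrist 12635 slope [-0.66  0.13] z0 0.0559 x range [0.0447 0.167 ] y [-0.0429  0.0424]
top 239 slope [-0.62  0.36] z0 0.0542 x range [0.0591 0.1685] y [-0.0426  0.0429]
```

Emit:
arm_command(turn=[[0,0,0],[0,0,0],[0,0,0],[0,0,0],[0,0,0],[0,0,0],[0,0,0],[0,0,0],[0,0,0]], xyz=[[0,0.02,0],[0,0.02,0],[0,0.02,0],[0,0.03,0],[0,0.04,0],[0,0.1,0],[0,0.2,0],[0,0.2,0],[0,0,0]], claw=[0,0,0,0,0,0,0,0,0])

```text
time_s: 25.8
position: [0.5019, 0.2961, 0.0279]
tool_rot: [[-0.973, 0.23, 0.0], [0.23, 0.973, 0.0], [-0.0, 0.0, -1.0]]
ft_force: [-0.2, 0.7, 0.2]
grip_width: 0.0
gripper_force: 0.0
```

```bash
python3 k.py
python3 - <<'E'
from h import *
ex=np.array([-.2334,-.9724]);ey=np.array([.9724,-.2334]);o=np.array([.501,.298])
im,d,W=cloud("wrist");D=np.stack([(W[...,:2]-o)@ex,(W[...,:2]-o)@ey,W[...,2]],-1)
for x in np.arange(.020,.05,.002):
    m=(abs(D[...,1])<.008)&(abs(D[...,0]-x)<.001)&(D[...,2]<.06)
    m2=(abs(D[...,1]+.025)<.008)&(abs(D[...,0]-x)<.001)&(D[...,2]<.06)
    print(x.round(3),m.sum(),np.nanmedian(D[m][:,2]).round(4),im[m].mean().round(0),"| side",m2.sum(),np.nanmedian(D[m2][:,2]).round(4),im[m2].mean().round(0))
E
```

```text
25.8 [-0.24  0.73  0.18] 0.0 tcp dock 0.0016 0.0013 0.0279
wrist 10160 slope [ 0.01 -0.04] z0 0.0541 x range [0.0425 0.1403] y [-0.0429  0.0426]
top 380 slope [-0.45  0.32] z0 0.0534 x range [0.0499 0.1655] y [-0.0429  0.0429]
0.02 110 0.0125 224.0 | side 124 0.0124 228.0
0.022 112 0.0125 198.0 | side 128 0.0125 227.0
0.024 111 0.0129 46.0 | side 128 0.0125 227.0
0.026 112 0.0129 33.0 | side 123 0.0123 227.0
0.028 113 0.013 33.0 | side 127 0.0124 227.0
0.03 126 0.0131 28.0 | side 123 0.0123 227.0
0.032 144 0.0176 28.0 | side 125 0.0124 227.0
0.034 124 0.0181 63.0 | side 124 0.0124 228.0
0.036 118 0.0183 66.0 | side 132 0.0125 228.0
0.038 127 0.0183 64.0 | side 123 0.0125 227.0
0.04 109 0.018 36.0 | side 126 0.0125 227.0
0.042 848 0.0387 72.0 | side 1113 0.038 90.0
0.044 197 0.0536 115.0 | side 240 0.0536 119.0
0.046 179 0.0544 129.0 | side 222 0.0543 136.0
0.048 171 0.0545 130.0 | side 210 0.0545 137.0
```

The catch stands at 18 mm directly behind the foot end, and the pack lies flat and clear of the tool. I hand the job in.

Emit:
arm_command(turn=[[0,0,0],[0,0,0],[0,0,0],[0,0,0]], xyz=[[0,0,-0.5],[0,0,-0.7],[0,0,-0.4],[0,0,0]], claw=[0,0,0,0])

```text
time_s: 26.35
position: [0.5028, 0.2951, 0.1108]
tool_rot: [[-0.973, 0.231, 0.005], [0.231, 0.973, 0.002], [-0.005, 0.003, -1.0]]
ft_force: [0.2, 0.5, 0.4]
grip_width: -0.0002
gripper_force: 0.0
```

```bash
python3 -c "
from rig import env
print(env.close_job())"
```

```text
the job is handed in; nothing more can be done
None
```

The battery pack lies flat on the dock against the contacts with the spring catch up behind its foot end, and the job was handed in at about 26 s.

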